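# Vent the vacuum chamber and hold its lid open

### The job

Let air into the vacuum chamber: with its lid still shut, pull the vent knob on the valve block fully out, leave it out for about two seconds, and push it fully home again. Then lift the lid, without letting it drop, and hold it open at about 50 degrees so that I can take the wafer out: finish while still holding it there, because it falls shut by itself. Leave the other things on the bench where they are.

Things in the scene. Friction and masses are not known exactly. Their poses are not given: they have to be found in the camera images.
- chamber: steel vacuum chamber, 200 x 200 mm outside, bolted on an aluminium base plate that does not move. Origin: on the bench under the chamber's centre; x points from its front (the robot's side) to its hinge side, y left, z up. The base plate spans x -170 to 140 mm, y -280 to 130 mm, its top 20 mm above the bench. The shut lid's top is 129 mm above the bench
- valve_block (a point): middle of the front face of the aluminium valve block on the base plate, right of the chamber (x -45, y -215 mm from chamber): 50 mm wide (y), 80 mm deep (x), top 98 mm above the bench. A round pressure gauge stands on it, 52 mm across, its dial 41 mm behind that face, top 164 mm above the bench. Site height 59 mm; axes as chamber
- vent (a joint): travel of the vent valve's push-pull knob in m: 0 pushed home, 0.020 pulled fully out towards the chamber's front (-x of chamber). A detent holds it at both ends: it takes about 4 to 5 N to get it past mid-travel, after which it snaps on to the other end and stays there
- vent_grip (a point): centre of the vent knob, a black cylinder 24 mm in diameter and 22 mm long, its axis level along x of chamber, on a 12 mm stem that comes out of the valve block's front face; the knob's rear end is 12 mm clear of that face when home. It is 72 mm above the bench (52 mm above the base plate) and moves with the knob; axes as chamber
- lid (a joint): angle of the lid in rad: 0 shut, growing as its front edge rises, stop at 1.40 (80 degrees). Nothing keeps it up: it falls shut from any angle
- lid_hinge (a point): point on the lid's hinge axis, midway along it: at the chamber's back edge, 104 mm behind the chamber's centre (+x) and 112 mm above the bench. The hinge axis runs along y of chamber. Lid: clear plate 200 x 200 x 15 mm, 0.6 to 0.95 kg, from 4 to 204 mm in front of the axis, top face 17 mm above the axis when shut
- lid_handle (a point): middle of the bar of the dark bow handle across the lid near its front edge: a round bar 12 mm in diameter, 110 mm long along y, its centre line 40 mm above the lid's top face, on a leg at each end. The point is 168 mm in front of the hinge axis and 57 mm above it when the lid is shut (169 mm above the bench). It turns with the lid; x, y, z as chamber when the lid is shut
- wafer_tray: round white tray 124 mm across and 18 mm high with a wafer in it, on the bench to the left of the chamber; origin at the centre of its underside. To be left alone
- tweezers: steel tweezers, 120 mm long and 8 mm high, lying on the base plate in front of the chamber; origin at mid-length on the underside, x along them. To be left alone
- loupe: small black eye loupe, 38 mm across and 30 mm high, standing on the base plate in front of the chamber; origin at the centre of its underside. To be left alone
- solvent_bottle: amber bottle, 60 mm across and 150 mm high, on the right of the bench; origin under its centre. To be left alone
- dust_blower: black rubber dust blower, 62 mm across and 115 mm high, nozzle up, on the right of the bench; origin under its centre. To be left alone
- chip_box: flat black chip box with clear cover, 70 x 70 x 18 mm, on the left of the bench; origin under its centre. To be left alone
- screwdriver: screwdriver 170 mm long lying on the right of the bench; origin on its underside, x along it. To be left alone

How it is judged:
On the way, in this order (a step that is already met when the one before it is completed fails the run):
1. the vent knob is fully out (within 3 mm) for 1.5 s with the lid shut (value of joint vent above 0.017 m and value of joint lid below 0.04 rad), for 1.5 s.
2. the vent knob is pushed home again (within 2.5 mm) with the lid still shut (value of joint vent below 0.0025 m and value of joint lid below 0.04 rad), for 0.2 s.
At the end, for the whole second after the job is handed in: the lid stands still at 50 degrees (44 to 56), carried by the fingers (more than 1 N between them and the lid), and the vent knob is home (within 2.5 mm) (value of joint lid between 0.768 and 0.977 rad and velocity of joint lid between -0.05 and 0.05 rad/s and contact force between lid and the fingers above 1 N and value of joint vent below 0.0025 m); the arm keeps its last pose, push and grip.
It fails at once if the lid is lifted while the vent knob is not home (value of joint lid above 0.06 rad and value of joint vent above 0.004 m).
It fails at once if the lid drops (falls faster than 1.5 rad/s) (velocity of joint lid below -1.5 rad/s).
It fails at once if one of the other things on the bench is moved by more than 25 mm (distance of any of wafer_tray, tweezers, loupe, solvent_bottle, dust_blower, chip_box, screwdriver from where it was at the start of the episode above 0.025 m).
It also fails if it takes over 54 s, if anything falls off the work surface, if the arm or the gripper's body presses on something with over 40 N, if the wrist force passes 120 N, or if a joint passes its speed limit or range.

### The arm

A 6-joint arm with a two-finger parallel gripper is mounted at the origin on the work surface. World frame = base frame: x ahead of the robot, y to its left, z up, the work surface at z = 0. Lengths are in m, angles in rad, forces in N, time in s.
With the tool pointing down it reaches from about 0.4 to 0.925 m from the base axis. Payload 3.4 kg.
Tool frame: the origin (TCP) lies midway between the tips of the shut fingers; the grasp point (between the pads) lies 19 mm behind it (bot.tcp_to_grasp is the distance from the TCP to the grasp point, in m); z points along the fingers, y is the line along which they close (so a half turn about z gives the same grasp; the last joint's range is limited). The gripper opens to 85 mm and grips with 20 to 120 N. Pads are 22 mm wide; open, the fingers measure 114 mm over their backs; the gripper's body (76 mm by 85 mm) begins 54 mm behind the grasp point. The pads swing forward as they close: fully open they stand 13 mm farther back than shut.
Start: joints at [-1.234, 0.307, 1.506, -0, 1.328, -0.073], TCP at [0.23, -0.527, 0.231] pointing down, gripper open.
Joint ranges: [-3.12, 3.12], [-1.05, 2.28], [0.14, 2.33], [-1.42, 4.57], [0.1, 2.73], [-2.68, 2.68]. Speed limits (rad/s): [2.57, 2.57, 3.14, 3.14, 3.14, 3.14].

### API

Orientations are given as a unit quaternion [x, y, z, w].
In Python, from rig import bot, camrig gives the robot as it stands (bot), with the cameras (camrig). Calls block until the motion is done:
- bot.move_ptp(position, orientation): joint-space move of the TCP to a pose.
- bot.move_straight(position, rot=None, vel=0.15, force_limit=None): straight line of the TCP; rot=None keeps the orientation; vel is the mean speed in m/s. With force_limit (N) it stops when the force on the tool has changed by that much, and returns True; else False.
- bot.movej(angles): joint-space move.
- bot.gripper_to(opening, effort=None): finger opening in m; effort is the grip in N (None keeps the last); returns when the fingers have stopped.
- bot.wait(seconds).
- bot.ik(position, orientation): joint angles nearest the present ones, or None.
- bot.get_obs(): the state.
- camrig.grab_frame(name): name is "scene" or "top" or "wrist"; returns a dict with "color" (420x560x3 uint8, blue, green, red), "camera_matrix" (3x3 intrinsics, pixels), "view" (4x4, takes a point from world to camera coordinates). Camera axes: x right, y down, z forward; pixel columns grow to the right and rows downward; lengths in m; the calibration is good to about 2 mm. The wrist camera is an equidistant fisheye: a pixel r from the principal point sees the ray r / f radians off the axis. A picture is of the moment at which its call begins. There is no depth.
A pose or a line that the arm cannot do raises bot.PlanningError and nothing moves.
- bot.hand_in(): hands the job in; it is judged then, once.
The state is a dict: "time": time; "joint_pos": joint angles; "joint_velocities": joint speeds; "joint_torque": joint torques, N m; "tcp_pos": TCP position; "orientation": TCP orientation; "ft_force": force on the tool from outside, world axes, zero at the start; "ft_torque": the same for the moment, N m; "grip_width": finger opening in m; "finger_force": force on a finger pad.
Only numpy, scipy, OpenCV 4.12 (cv2) and the standard library are available. Lean on these libraries where they do the work, as an engineer would, in place of code of your own. Each camera call takes 0.05 s, during which the arm holds its last target. There are 200 camera calls.

## Working session

There is one attempt and no reset: what is moved stays moved. The work goes in short steps, each a Python script; the robot and the scene stay as the last script left them, time stands still between calls to the robot, and variables do not carry over. Pictures are saved under pics/ and viewed, at most 10 in all, crops included, and the job is handed in when it is done.

```bash
mkdir -p pics; ls; python3 - <<'E'
from rig import bot, camrig
import cv2,numpy as np
for n in("scene","top"):
    f=camrig.grab_frame(n); cv2.imwrite(f"pics/{n}0.png",f["color"]); print(n,f["camera_matrix"].tolist(),np.round(f["view"],4).tolist())
o=bot.get_obs();print(o["time"],o["orientation"],o["ft_force"],bot.tcp_to_grasp)
E
```

```text
pics
rig.py
scene [[417.05496169173875, 0.0, 273.4073948008388], [0.0, 417.05496169173875, 210.28678648829532], [0.0, 0.0, 1.0]] [[0.824, 0.5666, -0.0074, -0.3973], [0.3125, -0.4653, -0.8282, -0.0737], [-0.4727, 0.6801, -0.5604, 1.6748], [0.0, 0.0, 0.0, 1.0]]
top [[511.1467196563312, 0.0, 275.3083860659643], [0.0, 511.1467196563312, 211.8204050585274], [0.0, 0.0, 1.0]] [[-0.0137, -0.9999, 0.0045, -0.0499], [-0.9975, 0.0134, -0.0701, 0.5628], [0.07, -0.0055, -0.9975, 1.4157], [0.0, 0.0, 0.0, 1.0]]
0.1 [ 9.78974551e-01  2.03980168e-01 -1.27883832e-04 -9.49988739e-04] [-0.12749928 -0.26061658 -0.17771648] 0.0187
```

View pics/scene0.png

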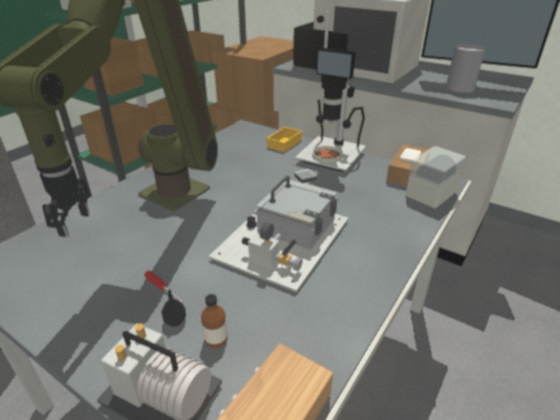

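View pics/top0.png

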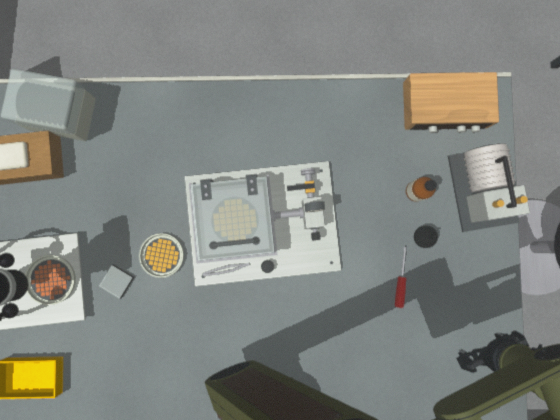

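The scene view shows the white base plate with the chamber and, to its right, the valve block. In the top view the plate's corners are near (186,177), (330,162), (340,270) and (195,285). The handle bar runs from (210,243) to (259,239), and the black vent knob is at about (316,236). I'll fit the plate next, then refine on the handle and knob.

```bash
cat > h.py <<'E'
import numpy as np, cv2
from rig import bot, camrig
from scipy.spatial.transform import Rotation as R
def cast(f,uv,z):
    K,V=f["camera_matrix"],f["view"]
    d=V[:3,:3].T@np.linalg.inv(K)@[uv[0],uv[1],1]; c=-V[:3,:3].T@V[:3,3]
    return c+d*(z-c[2])/d[2]
def proj(f,P):
    V=f["view"]; p=f["camera_matrix"]@(V[:3,:3]@P+V[:3,3]); return p[:2]/p[2]
E
python3 - <<'E'
from h import *
f=camrig.grab_frame("top"); g=f["color"]; s=camrig.grab_frame("scene")
hsv=cv2.cvtColor(g,cv2.COLOR_BGR2HSV)
m=((hsv[...,2]>185)&(hsv[...,1]<50)).astype(np.uint8); m[:, :183]=0; m[:,345:]=0; m[:155]=0; m[292:]=0
c=max(cv2.findContours(m,0,2)[0],key=cv2.contourArea)
pts=np.array([cast(f,p[0],0.02)[:2] for p in cv2.convexHull(c)],np.float32)
r=cv2.minAreaRect(pts); print(r)
a=np.radians(r[2]); w,h=r[1]
if w<h: pass   # w side along angle a
yaw=a if w<h else a-np.pi/2
yaw=(yaw+np.pi/4)%(np.pi/2)-np.pi/4
Rz=R.from_euler('z',yaw).as_matrix()
O=np.array([*r[0],0])-Rz@[-.015,-.075,0]
print("yaw",np.degrees(yaw),"O",O)
P={"handle":[-.064,0,.169],"hL":[-.064,.055,.169],"hR":[-.064,-.055,.169],"knob":[-.108+.0,-.215,.072],"block":[-.045-0,-.215,.059]}
P["knob"]=[-.045-.012-.011,-.215,.072]
def ov(f,box,n,k):
    x0,y0,x1,y1=box; im=cv2.resize(f["color"][y0:y1,x0:x1],None,fx=k,fy=k,interpolation=cv2.INTER_CUBIC)
    L=[O+Rz@np.array(p) for p in list(P.values())+[[x,y,.02] for x in(-.17,.14) for y in(-.28,.13)]]
    for q in L:
        u=(proj(f,q)+.5-[x0,y0])*k; cv2.circle(im,tuple(int(v) for v in u),2,(0,0,255),-1)
    cv2.imwrite(n,im)
ov(f,(175,150,350,295),"pics/t1.png",4); ov(s,(200,165,360,290),"pics/s1.png",4)
for k,v in P.items(): print(k,O+Rz@np.array(v),proj(f,O+Rz@np.array(v)))
E
```

```text
((0.5322390794754028, -0.019856825470924377), (0.3083902597427368, 0.40782997012138367), 5.328035831451416)
yaw 5.328035831451416 O [0.54020994 0.056212   0.        ]
handle [0.47648645 0.0502691  0.169     ] [232.99712654 242.30039989]
hL [0.47137928 0.10503146 0.169     ] [211.13011651 244.64370868]
hR [ 0.48159363 -0.00449327  0.169     ] [254.84166378 239.95949934]
knob [ 0.49246816 -0.1641734   0.072     ] [315.25209733 235.66032237]
block [ 0.51536879 -0.16203767  0.059     ] [313.91478713 227.37938165]
```

View pics/t1.png

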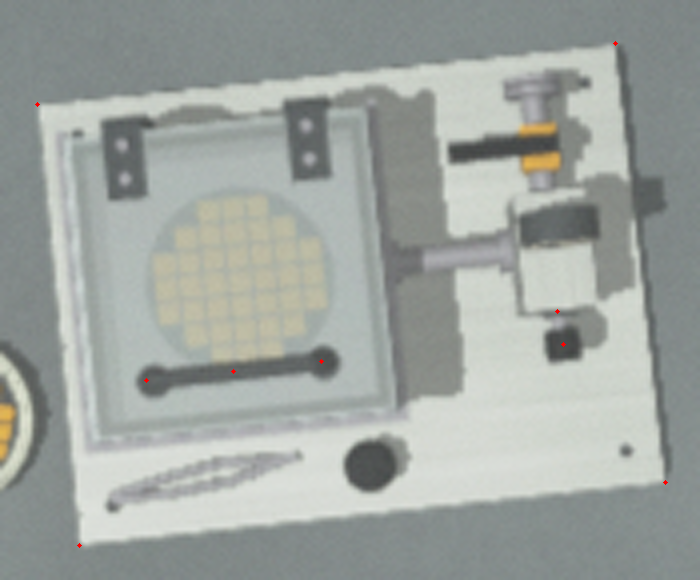

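View pics/s1.png

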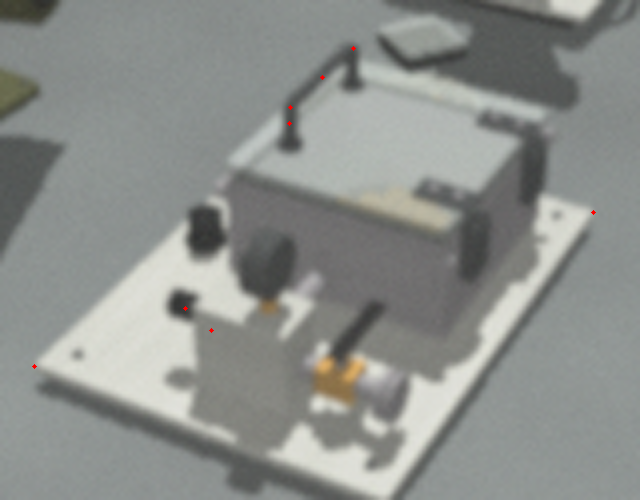

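The overlay fits within 1–2 mm: plate corners, handle (232,371 in the crop) and knob (563,345) all coincide with the prediction. Next I grip the knob.

```bash
cat >> h.py <<'E'
yaw=np.radians(5.33); Rz=R.from_euler('z',yaw).as_matrix(); O=np.array([.5402,.0562,0])
W=lambda x,y,z: O+Rz@np.array([x,y,z])
def down(a): # tool down, tool x at angle a from chamber x
    return (R.from_euler('z',yaw+a)*R.from_euler('x',np.pi)).as_quat()
G=bot.tcp_to_grasp
def best(p,angs):
    c=[(abs(bot.ik(p,down(a))[5]),a) for a in angs if bot.ik(p,down(a)) is not None]; return min(c)[1]
def st(t=""):
    o=bot.get_obs(); print(t,round(o["time"],2),np.round(o["tcp_pos"],4),np.round(o["ft_force"],1),round(o["grip_width"],4),o["finger_force"])
E
python3 - <<'E'
from h import *
k=W(-.070,-.215,.072-G-.001)
a=best(k,[0,np.pi]); q=down(a); print(a)
bot.move_ptp(k+[0,0,.15],q); st()
bot.move_straight(k,vel=.12,force_limit=15); st("down")
bot.gripper_to(.015,40); st("grip")
f=camrig.grab_frame("top"); cv2.imwrite("pics/t2.png",cv2.resize(f["color"][150:295,250:350],None,fx=4,fy=4))
f=camrig.grab_frame("scene"); cv2.imwrite("pics/s2.png",cv2.resize(f["color"][165:290,200:360],None,fx=4,fy=4))
E
```

```text
0
 1.84 [ 0.4905 -0.1652  0.2024] [ 0.4 -0.4 -0.5] 0.0853 0.0
down 3.24 [ 0.4911 -0.1646  0.0529] [0.5 0.3 1.1] 0.0853 0.0
grip 3.84 [ 0.4906 -0.1646  0.0526] [-1.3 -0.4  3.4] 0.0227 39.12419993430376
```

View pics/s2.png

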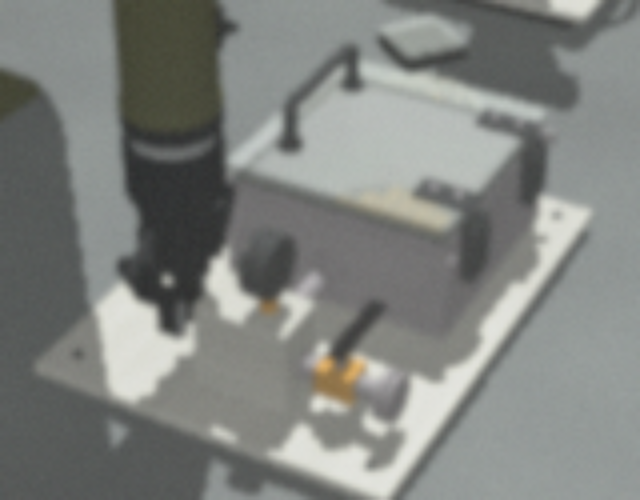

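The picture shows the gripper closed around the knob at crop (180,310), with the gauge untouched. The grip width of 23 mm is consistent with the 24 mm knob. Next I pull.

```bash
python3 - <<'E'
from h import *
p0=np.array(bot.get_obs()["tcp_pos"]); cx=Rz[:,0]
print(bot.move_straight(p0-.0215*cx,vel=.02,force_limit=18)); st("out"); bot.wait(.3); st()
f=camrig.grab_frame("top"); cv2.imwrite("pics/t3.png",cv2.resize(f["color"][150:295,250:350],None,fx=4,fy=4))
f=camrig.grab_frame("wrist"); cv2.imwrite("pics/w3.png",f["color"])
E
```

```text
False
out 5.17 [ 0.4706 -0.1664  0.0527] [5.1 3.7 1.5] 0.0226 39.24767863936722
 5.47 [ 0.4706 -0.1665  0.0527] [ 5.7  2.8 -0.1] 0.0227 39.25257653463632
```

View pics/w3.png

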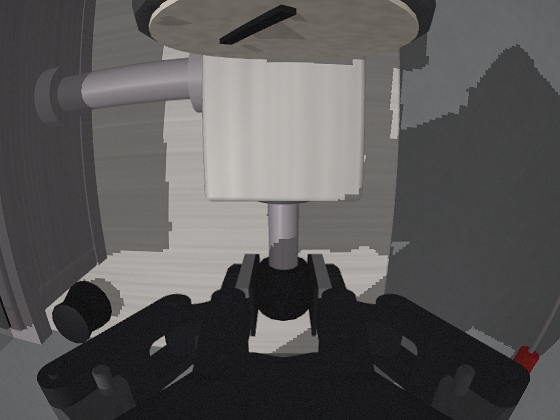

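The knob is out: stem visible between the block face (row 203) and the knob (row 265), and the force shows it against its stop. I wait, push it home and let go.

```bash
python3 - <<'E'
from h import *
bot.wait(1.9)
p1=np.array(bot.get_obs()["tcp_pos"]); cx=Rz[:,0]
print(bot.move_straight(p1+.0225*cx,vel=.025,force_limit=25)); st("in"); bot.wait(.4); st()
bot.gripper_to(.08); st("open"); bot.wait(.2)
f=camrig.grab_frame("wrist"); cv2.imwrite("pics/w4.png",f["color"])
E
```

```text
False
in 8.57 [ 0.4905 -0.1645  0.0526] [-4.6 -1.3  9.1] 0.0224 39.91655989084393
 8.97 [ 0.4906 -0.1645  0.0526] [-3.7 -1.7  8.9] 0.0226 39.90885362494737
open 9.57 [ 0.493  -0.1643  0.0525] [-0.3 -0.6  0.1] 0.0799 0.0
```

View pics/w4.png

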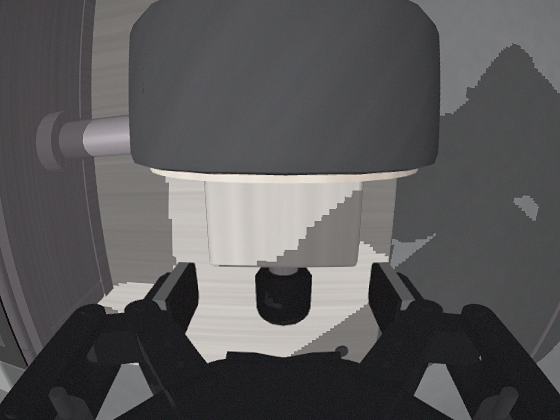

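The knob is home again: it sits close to the block face at (283,270–322) with only a short piece of stem showing, and the fingers are clear of it. Next is the handle.

```bash
python3 - <<'E'
from h import *
p=np.array(bot.get_obs()["tcp_pos"])
bot.move_straight(p+[-.005,0,.22],vel=.2)
k=W(-.064,0,.169-G)
a=best(k,[np.pi/2,-np.pi/2]); q=down(a); print(a)
# whole lift reachable?
def arc(t):
    r,b=np.hypot(.168,.057),np.arctan2(.057,.168)+t
    return W(.104-r*np.cos(b),0,.112+r*np.sin(b)-G)
for t in np.radians([0,15,30,50]): print(np.round(arc(t),3), np.round(bot.ik(arc(t),q),2))
bot.move_ptp(k+[0,0,.1],q); st()
bot.gripper_to(.06)
print(bot.move_straight(k,vel=.08,force_limit=10)); st("down")
bot.gripper_to(.004,35); st("grip")
f=camrig.grab_frame("wrist"); cv2.imwrite("pics/w5.png",f["color"])
E
```

```text
1.5707963267948966
[0.476 0.05  0.15 ] [ 0.02  0.26  1.81 -0.    1.07 -0.08]
[0.497 0.052 0.192] [ 0.02  0.24  1.72 -0.    1.19 -0.07]
[0.527 0.055 0.227] [ 0.02  0.25  1.61 -0.    1.29 -0.07]
[0.58  0.06  0.259] [ 0.03  0.3   1.45  0.    1.4  -0.06]
 12.13 [0.4765 0.0499 0.2498] [ 1.2 -0.5  0. ] 0.0799 0.0
False
down 13.87 [0.477  0.0503 0.1508] [-0.3 -0.4 -0.1] 0.0601 0.0
grip 14.37 [0.4769 0.0503 0.1506] [1.  0.  1.2] 0.0105 34.19932723045349
```

View pics/w5.png

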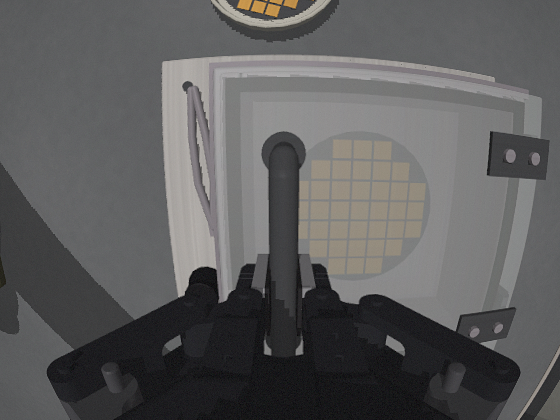

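The bar is centred between the pads (285, 270–350), the lid is shut, and the grip width of 10.5 mm suits the 12 mm bar. I lift along the arc and watch the force.

```bash
cat >> h.py <<'E'
def arc(t):
    r,b=np.hypot(.168,.057),np.arctan2(.057,.168)+t
    return W(.104-r*np.cos(b),0,.112+r*np.sin(b)-G)
E
python3 - <<'E'
from h import *
off=np.array(bot.get_obs()["tcp_pos"])-arc(0)
for d in range(4,53,4):
    d=min(d,50)
    if bot.move_straight(arc(np.radians(d))+off,vel=.04,force_limit=35): print("STOP"); st(d); break
    st(d)
d=50; bot.move_straight(arc(np.radians(50))+off,vel=.03,force_limit=35); bot.wait(.5); st("end")
f=camrig.grab_frame("scene"); cv2.imwrite("pics/s6.png",cv2.resize(f["color"][120:290,180:370],None,fx=3,fy=3))
f=camrig.grab_frame("wrist"); cv2.imwrite("pics/w6.png",f["color"])
E
```

```text
4 14.89 [0.481  0.0507 0.162 ] [ 1.3 -0.5 -5.4] 0.0106 34.11413848400116
8 15.35 [0.4862 0.0511 0.1736] [ 0.5 -1.  -4.8] 0.0108 34.16439592838287
12 15.81 [0.4918 0.0517 0.1844] [-2.2 -1.6 -4.3] 0.0104 34.24496054649353
16 16.27 [0.4984 0.0523 0.1952] [-5.7 -1.1 -2. ] 0.0107 34.25616145133972
20 16.73 [0.5055 0.053  0.2053] [-6.6 -2.  -2.1] 0.0106 34.275636076927185
24 17.18 [0.5133 0.0536 0.215 ] [-8.  -2.   1.5] 0.011 34.33062672615051
28 17.64 [0.5217 0.0544 0.2239] [-8.9 -1.7  2.1] 0.0109 34.30169463157654
32 18.1 [0.5309 0.0553 0.2326] [-10.4  -2.5   5.9] 0.0103 34.36369210481644
36 18.56 [0.5406 0.0561 0.2405] [-10.5  -1.7   5.7] 0.0103 34.36772704124451
40 19.02 [0.5512 0.0571 0.248 ] [-10.2  -2.4   9.2] 0.0104 34.38452661037445
44 19.48 [0.5637 0.0583 0.2547] [-7.9 -1.6  8.8] 0.0103 36.063945293426514
48 19.93 [0.575  0.0593 0.2598] [-7.9 -2.2  8.4] 0.0107 36.25823199748993
50 20.24 [0.5812 0.0599 0.2621] [-5.9 -2.1  6.5] 0.011 36.35753095149994
end 20.99 [0.581  0.0598 0.262 ] [-6.8 -1.5  5.5] 0.0104 36.33963882923126
```

View pics/s6.png

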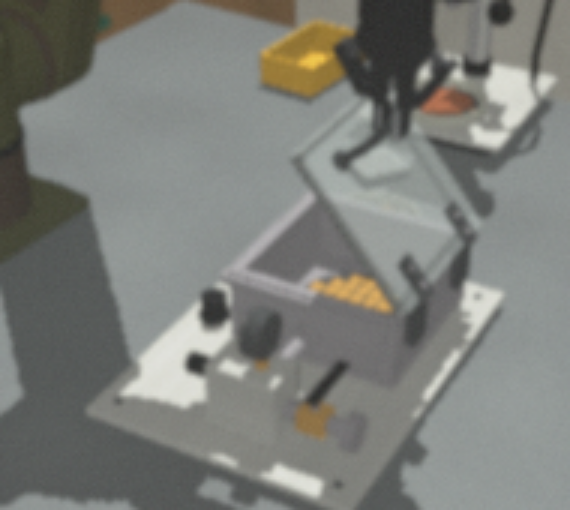

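View pics/w6.png

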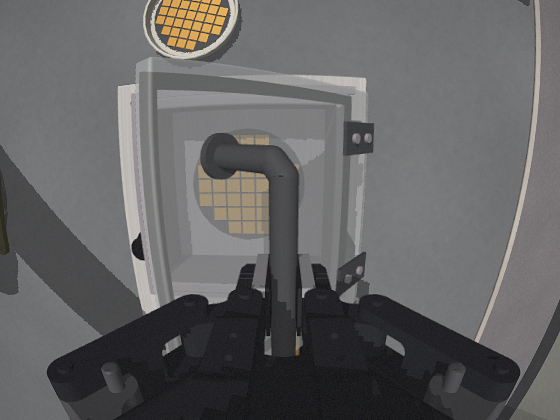

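The lid is held open, with the handle bar at (285,170–350) in the wrist view. In the scene view the lid's front-left corner is near crop (297,160), or (279,173) in the full picture. I check the angle against that corner by projection before handing in.

```bash
python3 - <<'E'
from h import *
f=camrig.grab_frame("scene")
def lid(r,y,h,t): 
    c,s=np.cos(t),np.sin(t); return W(.104-(r*c-h*s),y,.112+r*s+h*c)
for d in (40,45,48,50,52,55,60):
    t=np.radians(d)
    print(d,[((proj(f,lid(*p,t))-[180,120])*3).round(0).tolist() for p in ((.204,.1,.017),(.204,-.1,.017),(.204,-.1,.002),(.168,-.055,.017),(.168,-.055,.057))])
st()
E
```

```text
40 [[361.0, 89.0], [273.0, 166.0], [265.0, 174.0], [318.0, 174.0], [341.0, 153.0]]
45 [[372.0, 82.0], [284.0, 159.0], [275.0, 166.0], [328.0, 168.0], [353.0, 150.0]]
48 [[379.0, 78.0], [292.0, 155.0], [282.0, 161.0], [334.0, 165.0], [361.0, 148.0]]
50 [[384.0, 76.0], [297.0, 153.0], [287.0, 158.0], [338.0, 163.0], [366.0, 147.0]]
52 [[389.0, 73.0], [302.0, 150.0], [292.0, 156.0], [342.0, 161.0], [371.0, 147.0]]
55 [[396.0, 70.0], [310.0, 147.0], [299.0, 152.0], [349.0, 159.0], [379.0, 146.0]]
60 [[410.0, 66.0], [325.0, 143.0], [313.0, 147.0], [361.0, 156.0], [393.0, 146.0]]
 21.14 [0.581  0.0599 0.262 ] [-6.6 -1.3  7.2] 0.0106 36.33996605873108
```

The visible corner (about 295,158) and the handle foot (342,160) match 50–52 degrees. I'm handing in.

```bash
python3 -c "
from rig import bot, camrig
print(bot.hand_in())"
```

```text
the job is handed in; nothing more can be done
None
```

The job is handed in; the judge's verdict was not shown. I pulled the vent knob out for over 2 s and pushed it home with the lid shut, and the gripper now holds the lid open at about 51 degrees, by camera estimate.

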